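# Lock the sprung cell cap of a flow meter

## Task

Two flow meters stand on the bench. On one of them the black cell cap is not locked: it stands up on its spring with its grip bar in line with the pipe stubs. Push that cap down against the spring, twist it a quarter turn clockwise (seen from above) until its bar lies across the pipe, and let go so that it stays locked; leave the other meter, whose cap is already locked, untouched.

Things in the scene. Friction and masses are not known exactly. Their poses are not given: they have to be found in the camera images.
- cap: Unlocked black plastic cap, already in its collar: flange 80 mm across, 8 mm thick, with a grip bar on top 16 mm wide, 60 long, 30 high (steel strip inlaid), along the cap's y axis. Origin: centre of the flange's upper face (foot of the bar), 107.5 mm above the bench; z up. Bar in line with the pipe stubs within 5 degrees; flange underside 12.5 mm above the rim. Fingertips may press it. About 0.11 kg.
- collar (a point): Centre of the rim of that meter's collar, 87 mm above the bench, axes as the meter's. Two lugs hold the cap: it turns only when pressed down 9 mm or more (11 is good; it bottoms at 12.5), clockwise from above, to a stop near 100 degrees. Spring: 4 N at first, 12 N at the bottom. Let go at 80 degrees or more, it rises into pockets and rests locked, 6 mm lower than it was unlocked.
- meter: The meter with the unlocked cap, fixed: a grey block 100 (x) by 110 (y) by 60 mm high, a brass pipe stub at either side along its y axis (164 mm over the stubs), a display on its -x face, and centred on top a round aluminium collar 72 mm across, its rim 87 mm above the bench. Origin: centre of the block's underside, on the bench; z up. Its yaw varies by 17 degrees either way.
- other_meter: The second meter, fixed, to be left untouched: same block, stubs, collar, origin and axes as the first. Its equal cap is already locked: 6 mm lower, the grip bar across the pipe (along its x axis), top of the bar 131.5 mm above the bench.
Not all that is in view belongs to the job. There is more than one size of the cap; the one meant has the size given above.

How it is judged:
On the way, in this order (a step that is already met when the one before it is completed fails the run):
1. the cap is pushed in against its spring (at least 8.5 mm) while its bar is still in line with the pipe (z of cap in the frame of meter below 0.099 m and angle between the y axis of cap and the y axis of meter, either way round below 0.4 rad and horizontal distance between cap and meter below 0.008 m), for 0.05 s.
2. while pushed in, the cap is turned across the pipe (more than 65 degrees) (z of cap in the frame of meter below 0.103 m and angle between the y axis of cap and the y axis of meter, either way round above 1.14 rad and horizontal distance between cap and meter below 0.008 m), for 0.05 s.
At the end, for the whole second after the job is handed in: The cap is locked in its meter and at rest: turned more than 65 degrees from in line with the pipe, risen into its locking pockets (4 to 7.8 mm lower than it stood unlocked), level within 7 degrees and centred within 8 mm of the collar (angle between the y axis of cap and the y axis of meter, either way round above 1.14 rad and z of cap in the frame of meter between 0.0997 and 0.1035 m and horizontal distance between cap and meter below 0.008 m and angle between cap's own z axis and vertical below 0.12 rad and linear speed of cap below 0.02 m/s and angular speed of cap below 0.2 rad/s); the robot touches nothing.
It fails at once if the other meter is pressed (more than 3 N) (contact force between any of the fingers, the arm and other_meter above 3 N).
It also fails if it takes over 29 s, if anything falls off the work surface, if the arm or the gripper's body presses on something with over 40 N, if the wrist force passes 120 N, or if a joint passes its speed limit or range.

## Robot

A 6-joint arm with a two-finger parallel gripper is mounted at the origin on the work surface. World frame = base frame: x ahead of the robot, y to its left, z up, the work surface at z = 0. Lengths are in m, angles in rad, forces in N, time in s.
With the tool pointing down it reaches from about 0.35 to 0.8 m from the base axis. Payload 7.3 kg.
Tool frame: the origin (TCP) lies between the finger pads; the fingertips stand 8 mm ahead of it and the grasp point (between the pads) lies 11 mm behind it; y points along the fingers, z is the direction in which the jaws open and shut, and the axes are right-handed (so a half turn about y gives the same grasp; the last joint's range is limited). The gripper opens to 85 mm and grips with 20 to 120 N. Pads are 22 mm wide; open, the fingers measure 114 mm over their backs; the gripper's body (76 mm by 85 mm) begins 54 mm behind the grasp point. The pads swing forward as they close: fully open they stand 13 mm farther back than shut.
Start: joints at [-1.249, 0.342, 1.524, -0, 1.275, -0.146], TCP at [0.237, -0.469, 0.239] pointing down, gripper open.
Joint ranges: [-2.53, 2.53], [-0.77, 2.02], [0.04, 2.7], [-1, 4.14], [0.28, 2.66], [-3.11, 3.11]. Speed limits (rad/s): [2.57, 2.57, 3.14, 3.14, 3.14, 3.14].

## Interface

Orientations are given as a unit quaternion [x, y, z, w].
In Python, from plant import r gives the robot as it stands.
- The arm moves only by the tool move_arm, never from a script. Its argument "deltas" is a list of rows, each a list of 6 numbers: the shift along the tool's x, y, z in cm, then the turn, a rotation vector about the tool's x, y, z in degrees. In form: [[dx, dy, dz, ax, ay, az], ...]. A call has 1 to 12 rows; each row is the pose to reach, as a shift and turn from the pose measured when the call began, along the tool's axes at that moment; what a row does not reach only later rows make up. A row lasts 1/10 s, in which the tool goes at most 50 mm and 8.59 degrees, less where a joint would pass 70% of its speed; a pose out of reach is approached as far as the arm can. A call with a gripper value outside its range is refused whole. "fingers" is the gripper's target within -1 to 1 (fully open at 1, half-way at 0, shut at -1), set as the call begins (left out, the last holds). The fingers move at their own pace and stop on an object; the grip force is fixed at half the most. Time passes only in rows, so rows that repeat a pose let the fingers close. It gives the time, the measured TCP pose, the force and the opening at its end, in the units of the state.
- r.sense(): the state, without advancing time (a new reading comes with each control period).
- r.camera(name): name is "scene" or "top" or "wrist"; returns a dict with "pixels" (384x512x3 uint8, red, green, blue), "range_z" (384x512 float32, m along the optical axis (not along the pixel's ray), 0 where there is no reading), "vertical_fov" (degrees; the focal length in pixels is half the picture's height over the tangent of half this angle, whatever the lens; pixels are square), "cx", "cy" (the principal point, pixels), "pose" (4x4, takes a point from camera to world coordinates). Camera axes: x right, y up, looking along -z (the intrinsics and any distortion apply to the point x, -y, -z); pixel columns grow to the right and rows downward; lengths in m; the calibration is good to about 2 mm. A picture is of the moment at which its call begins.
- r.sign_off(): hands the job in, once; it reports no verdict.
The state is a dict: "time": time; "joint_positions": joint angles; "qvel": joint speeds; "joint_torque": joint torques, N m; "eef_pos": TCP position; "orientation": TCP orientation; "wrist_force": force on the tool from outside, world axes, zero at the start; "torque": the same for the moment, N m; "finger_gap": finger opening in m.
Only numpy, scipy, OpenCV 4.12 (cv2) and the standard library are available. Lean on these libraries where they do the work, as an engineer would, in place of code of your own. Each camera call takes 0.05 s, during which the arm holds its last target.

## Working session

There is one attempt and no reset: what is moved stays moved. The work goes in short steps, Python scripts to look and compute and a tool call to move; the robot and the scene stay as the last step left them, time stands still between calls to the robot, and variables do not carry over. Pictures are saved under pics/ and viewed, and the job is handed in when it is done.

Besides the shell and the picture viewer there is one more tool, called after "Call:" as a command line: name --pt "numbers of a row" for each row, then --argument value for the rest. move_arm: Moves the arm, as the interface text tells. Its arguments: {"type":"object","properties":{"deltas":{"type":"array"},"fingers":{"type":"number"}},"required":["deltas"]}

```bash
mkdir -p pics; ls; python3 - <<'E'
from plant import r
import cv2,numpy as np,pickle
s=r.sense();print(s)
for n in ("scene","top"):
    c=r.camera(n);pickle.dump(c,open(f'{n}.pkl','wb'))
    cv2.imwrite(f'pics/{n}0.png',c['pixels'][:,:,::-1]);print(n,c['vertical_fov'],c['cx'],c['cy'],c['pose'].round(3).tolist(),[k for k in c])
E
```

```text
pics
{'time': 0.0, 'joint_positions': array([-1.24902178e+00,  3.42751416e-01,  1.52498950e+00, -5.71105672e-06,
        1.27542451e+00, -1.45979202e-01]), 'qvel': array([-3.76998229e-04, -1.43832903e-03, -3.64265546e-04, -8.22803213e-04,
        4.39871418e-05, -1.22029321e-03]), 'joint_torque': array([-9.36959150e-04, -4.33682799e+01, -2.46014178e+01, -3.35833502e-04,
        7.82984396e-03,  3.00710701e-05]), 'eef_pos': array([ 0.23661885, -0.46822443,  0.23862067]), 'orientation': array([-0.16392367,  0.68840936, -0.68730188,  0.1638222 ]), 'wrist_force': array([-0.4309033 ,  0.12159324,  0.3054741 ]), 'torque': array([-0.06238969,  0.00396289,  0.00672316]), 'finger_gap': 0.08555667443276294}
scene 44.783675310198234 256.84416568163033 187.65193231701795 [[-0.267, -0.668, 0.694, 1.16], [0.963, -0.171, 0.207, 0.213], [-0.019, 0.724, 0.689, 0.763], [0.0, 0.0, 0.0, 1.0]] ['pixels', 'range_z', 'vertical_fov', 'cx', 'cy', 'pose']
top 57.830559923647925 256.55306132547497 190.11789893582366 [[-0.004, 0.986, -0.165, 0.366], [-1.0, -0.005, -0.004, -0.013], [-0.004, 0.165, 0.986, 0.775], [0.0, 0.0, 0.0, 1.0]] ['pixels', 'range_z', 'vertical_fov', 'cx', 'cy', 'pose']
```

View pics/scene0.png

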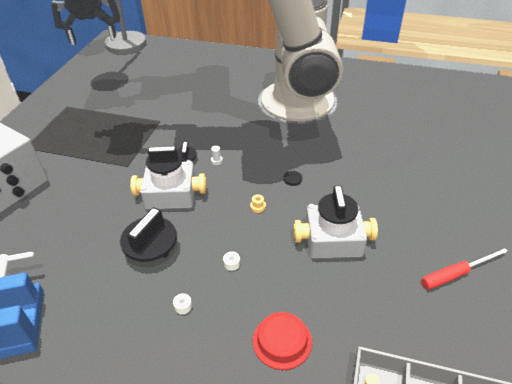

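View pics/top0.png

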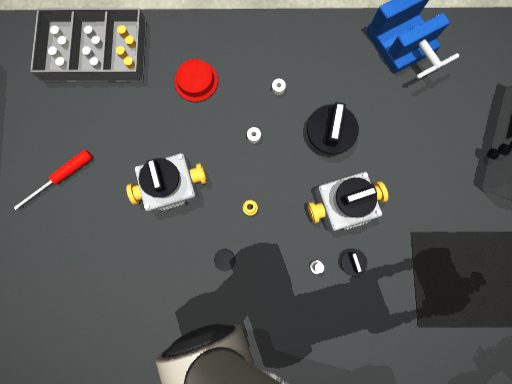

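In the top view, four things could be the cap:
- **(357,197):** on the right meter. Its bar is in line with the stubs at (317,212) and (381,190), so it is unlocked. This one fits.
- **(157,177):** on the left meter. Its bar lies across the pipe, so it is already locked.
- **(332,130):** a loose, larger cap.
- **(353,263):** a loose, smaller cap.

Next I'll confirm this in a crop and measure.

```bash
cat > h.py <<'E'
import numpy as np,cv2,pickle
def rays(c,uv):
    uv=np.atleast_2d(uv).astype(float);f=192/np.tan(np.radians(c['vertical_fov']/2))
    d=np.c_[(uv[:,0]-c['cx'])/f,-(uv[:,1]-c['cy'])/f,-np.ones(len(uv))]
    return c['pose'][:3,3],d@c['pose'][:3,:3].T
def plane(c,uv,z):
    o,d=rays(c,uv);return o+d*((z-o[2])/d[:,2])[:,None]
def cloud(c):
    v,u=np.mgrid[:384,:512];o,d=rays(c,np.c_[u.ravel(),v.ravel()])
    P=o+d*c['range_z'].reshape(-1,1);P[c['range_z'].ravel()<=0]=np.nan
    return P.reshape(384,512,3)
E
python3 - <<'E'
from h import *
for n,(a,b,x,y) in dict(top=(300,160,400,240),scene=(120,130,220,220)).items():
    c=pickle.load(open(n+'.pkl','rb'));p=c['pixels'];P=cloud(c)
    cv2.imwrite(f'pics/{n}crop.png',cv2.resize(p[b:y,a:x,::-1],None,fx=6,fy=6,interpolation=cv2.INTER_CUBIC))
    hsv=cv2.cvtColor(p,cv2.COLOR_RGB2HSV)
    m=np.zeros(p.shape[:2],bool);m[b:y,a:x]=1
    yel=m&(hsv[...,0]>15)&(hsv[...,0]<32)&(hsv[...,1]>120)&(hsv[...,2]>90)
    k,l,st,ce=cv2.connectedComponentsWithStats(yel.astype(np.uint8))
    for i in range(1,k):
        if st[i,4]>20: 
            Q=P[l==i];print(n,'stub',ce[i],st[i,4],np.nanmean(Q,0).round(4),'zmax',np.nanmax(Q[:,2]).round(3))
    bar=m&(abs(P[...,2]-0.1375)<0.007)
    Q=P[bar];uv=np.argwhere(bar)[:,::-1];print(n,'bar px',len(Q),uv.mean(0),np.nanmean(Q,0).round(4))
    strip=bar&(p.min(2)>140); uv=np.argwhere(strip)[:,::-1].astype(np.float32)
    X=plane(c,uv,.1375)[:,:2].astype(np.float32)
    rc=cv2.minAreaRect(X*1000);print(n,'strip',rc, X.mean(0), 'dir',cv2.fitLine(X,cv2.DIST_L2,0,.01,.01).ravel()[:2])
    print('bar z pct',np.nanpercentile(Q[:,2],[5,50,95]).round(4))
    fl=m&(abs(P[...,2]-0.1075)<0.004)&(p.max(2)<90); X=P[fl][:,:2];print(n,'flange',len(X),cv2.minEnclosingCircle((X*1000).astype(np.float32)))
    bl=m&(abs(P[...,2]-0.060)<0.004);X=P[bl][:,:2];print(n,'block',cv2.minAreaRect((X*1000).astype(np.float32)))
E
```

```text
top stub [380.97619048 191.4952381 ] 210 [ 0.4837 -0.2747  0.045 ] zmax 0.136
top stub [316.0620438  211.21532847] 274 [ 0.4426 -0.1357  0.0434] zmax 0.056
top bar px 278 [360.43884892 194.96402878] [ 0.4627 -0.2035  0.1361]
top strip ((463.8032531738281, -204.59771728515625), (10.520633697509766, 52.83033752441406), 18.09286117553711) [ 0.4636047  -0.20482573] dir [ 0.3170562  -0.94840676]
bar z pct [0.1343 0.1362 0.138 ]
top flange 952 ((463.59344482421875, -203.7232208251953), 39.756839752197266)
top block ((463.02001953125, -203.7140350341797), (98.00978088378906, 107.99925994873047), 16.844884872436523)
scene stub [200.48333333 188.05      ] 60 [ 0.4552 -0.131   0.0301] zmax 0.045
scene stub [135.8   190.975] 40 [ 0.501  -0.271   0.0301] zmax 0.045
scene bar px 190 [161.40526316 149.74210526] [ 0.4663 -0.2045  0.1366]
scene strip ((461.78887939453125, -206.11996459960938), (13.685941696166992, 54.1315803527832), 14.13260269165039) [ 0.4629416  -0.20567772] dir [ 0.29043087 -0.95689595]
bar z pct [0.1313 0.1372 0.1397]
scene flange 393 ((465.3619689941406, -204.27427673339844), 39.0811882019043)
scene block ((484.431640625, -182.6838836669922), (172.0902862548828, 140.28292846679688), 50.105709075927734)
```

```bash
python3 -c "
import cv2,numpy as np
a=cv2.imread('pics/topcrop.png');b=cv2.imread('pics/scenecrop.png')
b=cv2.resize(b,(533,480));a=a[:480]
o=np.hstack([a,b]);cv2.imwrite('pics/crops.png',cv2.resize(o,None,fx=.7,fy=.7))"
```

```text
(no output)
```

View pics/crops.png

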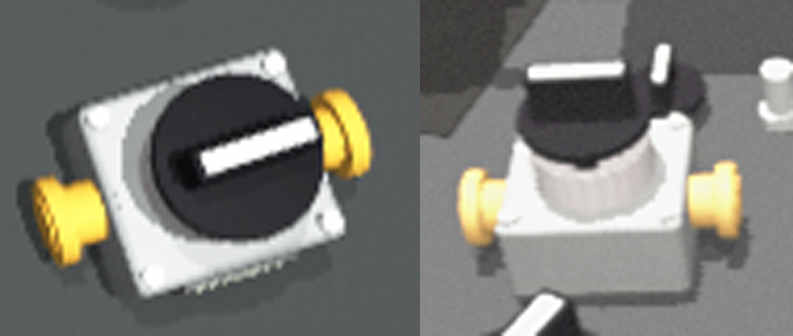

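The crops confirm it. The cap at top (357,197) stands raised with its bar along the yellow stubs. Its flange measures 79.5 mm across and its bar top is at about 0.137 m, which matches the sizes given. The centre is about (0.4635, -0.204) and the bar direction about (0.30, -0.95). Now for the hover move.

```bash
cat >> h.py <<'E'
from scipy.spatial.transform import Rotation as R
def delta(s,pos,jaw):
    "jaw: angle (deg) of tool z in the world xy plane; tool y = down"
    R0=R.from_quat(s['orientation']);j=np.radians(jaw)
    z=np.array([np.cos(j),np.sin(j),0]);y=np.array([0,0,-1.]);x=np.cross(y,z)
    R1=R.from_matrix(np.c_[x,y,z])
    return np.r_[R0.inv().apply(np.array(pos)-s['eef_pos'])*100,np.degrees((R0.inv()*R1).as_rotvec())].round(2)
def st(s):
    M=R.from_quat(s['orientation']).as_matrix()
    print('t',round(s['time'],2),'p',s['eef_pos'].round(4),'jaw',np.degrees(np.arctan2(M[1,2],M[0,2])).round(2),'y',M[:,1].round(4),'F',s['wrist_force'].round(1),'T',s['torque'].round(2),'gap',round(s['finger_gap'],4),'q',s['joint_positions'].round(2))
E
python3 - <<'E'
from plant import r
from h import *
s=r.sense();st(s)
for j in (17.2,17.2-180): print(j,delta(s,(.4635,-.204,.22),j))
E
```

```text
t 0.1 p [ 0.2367 -0.4683  0.2387] jaw -63.2 y [-4.0e-04  1.2e-03 -1.0e+00] F [ 0.2 -0.5 -0.7] T [-0.05 -0.   -0.01] gap 0.0854 q [-1.25  0.34  1.52  0.    1.28 -0.15]
17.2 [-3.216e+01  1.900e+00 -1.336e+01  5.000e-02 -8.040e+01 -6.000e-02]
-162.8 [-3.216e+01  1.900e+00 -1.336e+01  6.000e-02  9.960e+01  6.000e-02]
```

Call:
move_arm --pt "-2 0 -1 0 -6 0" --pt "-5 0 -2 0 -14 0" --pt "-8.5 0.5 -3.5 0 -22 0" --pt "-12 0.5 -5 0 -30 0" --pt "-15.5 1 -6.5 0 -38 0" --pt "-19 1 -8 0 -46 0" --pt "-22.5 1.3 -9.5 0 -54 0" --pt "-26 1.6 -11 0 -62 0" --pt "-29 1.9 -12.2 0 -70 0" --pt "-31.5 1.9 -13 0 -77 0" --pt "-32.2 1.9 -13.4 0 -80.4 0" --pt "-32.2 1.9 -13.4 0 -80.4 0" --fingers 0

```text
time: 1.3
eef_pos: [0.464, -0.2022, 0.2195]
orientation: [-0.569, 0.42, -0.418, 0.57]
wrist_force: [1.1, 0.7, 0.3]
finger_gap: 0.0428
```

```bash
python3 - <<'E'
from plant import r
from h import *
s=r.sense();st(s)
c=r.camera('wrist');pickle.dump(c,open('w.pkl','wb'));cv2.imwrite('pics/w1.png',c['pixels'][:,:,::-1])
c=r.camera('scene');cv2.imwrite('pics/s1.png',c['pixels'][:,:,::-1])
E
```

```text
t 1.3 p [ 0.464  -0.2022  0.2195] jaw 17.36 y [-0.0012  0.0019 -1.    ] F [1.1 0.7 0.3] T [-0.    0.01  0.03] gap 0.0428 q [-0.56  0.33  1.61  0.    1.21 -0.87]
```

View pics/w1.png

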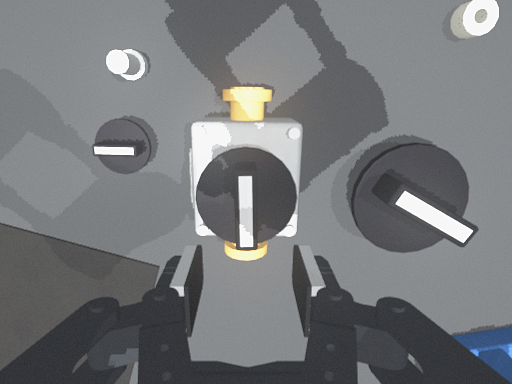

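View pics/s1.png

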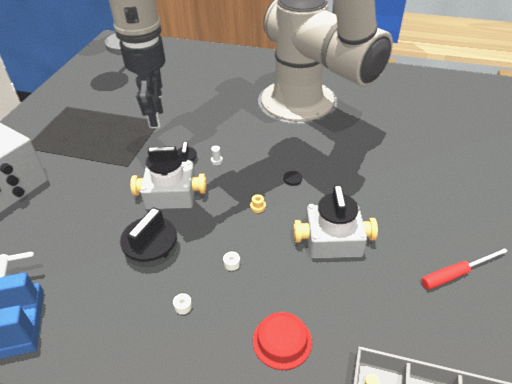

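The wrist view shows the bar at (246,210), nearly vertical and slightly left of the middle between the fingers (250). I'll measure the cap from this view and check the tip against the scene view.

```bash
python3 - <<'E'
from plant import r
from h import *
c=pickle.load(open('w.pkl','rb'));p=c['pixels'];P=cloud(c)
m=np.zeros((384,512),bool);m[140:260,190:305]=1
strip=m&(p.min(2)>150)&(P[...,2]>.125);uv=np.argwhere(strip)[:,::-1]
X=plane(c,uv,.1375)[:,:2].astype(np.float32);d=cv2.fitLine(X,cv2.DIST_L2,0,.01,.01).ravel()[:2]
print('strip',cv2.minAreaRect(X*1000),d,np.degrees(np.arctan(d[1]/d[0])))
print('z',np.nanmedian(P[strip][:,2]))
fl=m&(abs(P[...,2]-.1075)<.005);print('fl',cv2.minEnclosingCircle((P[fl][:,:2]*1000).astype(np.float32)))
s=r.sense();st(s);print(delta(s,(.4635,-.2045,.1375+.006),17.3))
sc=pickle.load(open('scene.pkl','rb'));q=np.linalg.inv(sc['pose'])@np.r_[s['eef_pos'],1];f=192/np.tan(np.radians(sc['vertical_fov']/2))
print('tcp in scene px',sc['cx']+f*q[0]/-q[2],sc['cy']-f*q[1]/-q[2])
E
```

```text
strip ((465.843505859375, -210.45639038085938), (82.79226684570312, 62.045108795166016), 17.399736404418945) [ 0.34176776 -0.93978447] -70.01538
z 0.13707065623875953
fl ((463.6383972167969, -205.22523498535156), 39.94859313964844)
t 1.4 p [ 0.4633 -0.2035  0.2197] jaw 17.13 y [-0.0011  0.0015 -1.    ] F [ 1.1 -0.4 -0.3] T [0.02 0.   0.05] gap 0.0429 q [-0.57  0.33  1.61  0.    1.21 -0.86]
[ 0.12  7.62 -0.01  0.04 -0.17 -0.1 ]
tcp in scene px 155.86530398117645 116.8974521730198
```

Call:
move_arm --pt "0.1 2 0 0 0 0" --pt "0.1 4.5 0 0 0 -0.1" --pt "0.1 7 0 0 0 -0.1" --pt "0.1 9 0 0 0 -0.1" --pt "0.1 9.8 0 0 0 -0.1" --pt "0.1 10 0 0 0 -0.1" --pt "0.1 10 0 0 0 -0.1"

```text
time: 2.1
eef_pos: [0.4636, -0.2049, 0.1202]
orientation: [0.569, -0.42, 0.42, -0.568]
wrist_force: [0.5, 0.3, 0.5]
finger_gap: 0.0425
```

```bash
python3 - <<'E'
from plant import r
from h import *
s=r.sense();st(s)
c=r.camera('wrist');pickle.dump(c,open('w2.pkl','wb'));cv2.imwrite('pics/w2.png',c['pixels'][:,:,::-1])
E
```

```text
t 2.1 p [ 0.4636 -0.2049  0.1202] jaw 17.06 y [-1.e-04 -6.e-04 -1.e+00] F [0.5 0.3 0.5] T [ 0.   -0.02  0.02] gap 0.0425 q [-0.57  0.44  1.74 -0.    0.96 -0.86]
```

View pics/w2.png

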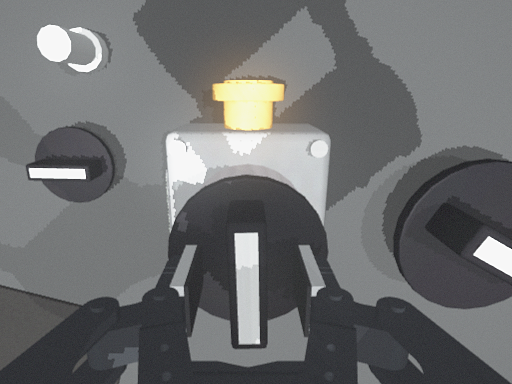

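The bar, at (248,290), is centred between the pads at (187,290) and (311,290). I'll close the gripper.

Call:
move_arm --pt "0 0 0 0 0 0" --pt "0 0 0 0 0 0" --pt "0 0 0 0 0 0" --pt "0 0 0 0 0 0" --pt "0 0 0 0 0 0" --pt "0 0 0 0 0 0" --fingers -1

```text
time: 2.75
eef_pos: [0.4643, -0.2052, 0.1209]
orientation: [0.569, -0.419, 0.421, -0.569]
wrist_force: [1.7, -1.7, 3.7]
finger_gap: 0.0148
```

```bash
python3 - <<'E'
from plant import r
from h import *
s=r.sense();st(s)
E
```

```text
t 2.75 p [ 0.4643 -0.2052  0.1209] jaw 17.08 y [ 0.0018 -0.0018 -1.    ] F [ 1.7 -1.7  3.7] T [-0.18 -0.21 -0.01] gap 0.0148 q [-0.57  0.44  1.74 -0.    0.96 -0.86]
```

Call:
move_arm --pt "0 0.3 0 0 0 0" --pt "0 0.6 0 0 0 0" --pt "0 0.9 0 0 0 0" --pt "0 1.1 0 0 0 0" --pt "0 1.1 0 0 0 0" --pt "0 1.1 0 0 0 0"

```text
time: 3.35
eef_pos: [0.4644, -0.2052, 0.1102]
orientation: [0.569, -0.419, 0.421, -0.569]
wrist_force: [-1.7, 0.1, 7.8]
finger_gap: 0.0149
```

```bash
python3 - <<'E'
from plant import r
from h import *
s=r.sense();st(s)
c=r.camera('scene');P=cloud(c);p=c['pixels']
cv2.imwrite('pics/s3.png',cv2.resize(p[100:230,100:240,::-1],None,fx=4,fy=4))
c=r.camera('wrist');P=cloud(c);p=c['pixels'];cv2.imwrite('pics/w3.png',p[:,:,::-1])
pickle.dump(c,open('w3.pkl','wb'))
for n in ('w2','w3'):
    c=pickle.load(open(n+'.pkl','rb'));P=cloud(c)
    print(n,'flange z',np.nanmedian(P[190:215,215:222,2]),np.nanmedian(P[190:215,275:282,2]),'bar',np.nanmedian(P[250:330,242:252,2]))
E
```

```text
t 3.35 p [ 0.4644 -0.2052  0.1102] jaw 17.08 y [ 0.002 -0.002 -1.   ] F [-1.7  0.1  7.8] T [ 0.04  0.26 -0.02] gap 0.0149 q [-0.57  0.45  1.75 -0.    0.94 -0.86]
w2 flange z 0.10667146721135984 0.10654850599897134 bar 0.13703341503450042
w3 flange z 0.0952654768585413 0.0952216019385165 bar 0.12565386117889304
```

View pics/s3.png

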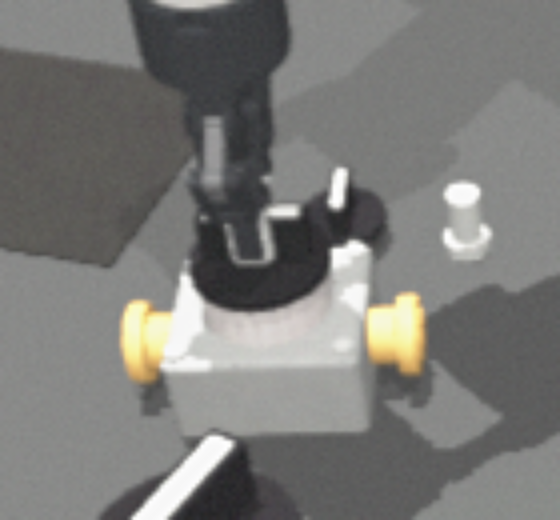

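The fingers carried the cap down 11.4 mm: flange height went from 0.1066 to 0.0952. Now I'll twist it clockwise, which is positive about tool y, since tool y points down.

Call:
move_arm --pt "0 0 0 0 4 0" --pt "0 0 0 0 10 0" --pt "0 0 0 0 17 0" --pt "0 0 0 0 24 0" --pt "0 0 0 0 31 0" --pt "0 0 0 0 38 0" --pt "0 0 0 0 45 0" --pt "0 0 0 0 45 0"

```text
time: 4.25
eef_pos: [0.4648, -0.2055, 0.1108]
orientation: [0.363, -0.605, 0.608, -0.364]
wrist_force: [-0.1, 0.2, 8.3]
finger_gap: 0.0151
```

```bash
python3 - <<'E'
from plant import r
from h import *
s=r.sense();st(s)
c=r.camera('wrist');P=cloud(c);p=c['pixels'];cv2.imwrite('pics/w4.png',p[:,:,::-1])
print('flange z',np.nanmedian(P[190:215,215:222,2]),np.nanmedian(P[190:215,275:282,2]),'bar',np.nanmedian(P[250:330,242:252,2]))
E
```

```text
t 4.25 p [ 0.4648 -0.2055  0.1108] jaw -28.11 y [ 0.0034 -0.003  -1.    ] F [-0.1  0.2  8.3] T [-0.06  0.06 -0.1 ] gap 0.0151 q [-0.57  0.45  1.75 -0.    0.94 -0.08]
flange z 0.09581700442696128 0.09587236345539518 bar 0.1262034443949181
```

View pics/w4.png

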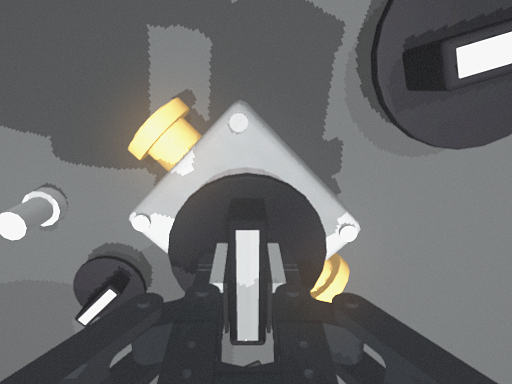

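The cap has turned 45° and is still pressed down. I'll turn it a further 48° and press 0.5 mm deeper.

Call:
move_arm --pt "0 0.05 0 0 4 0" --pt "0 0.05 0 0 10 0" --pt "0 0.05 0 0 17 0" --pt "0 0.05 0 0 24 0" --pt "0 0.05 0 0 31 0" --pt "0 0.05 0 0 38 0" --pt "0 0.05 0 0 45 0" --pt "0 0.05 0 0 48 0" --pt "0 0.05 0 0 48 0"

```text
time: 5.2
eef_pos: [0.4653, -0.206, 0.1109]
orientation: [0.084, -0.7, 0.704, -0.087]
wrist_force: [-1.1, -1.4, 9.1]
finger_gap: 0.0152
```

```bash
python3 - <<'E'
from plant import r
from h import *
s=r.sense();st(s)
c=r.camera('wrist');P=cloud(c);p=c['pixels'];cv2.imwrite('pics/w5.png',p[:,:,::-1])
print('flange z',np.nanmedian(P[190:215,215:222,2]),np.nanmedian(P[190:215,275:282,2]),'bar',np.nanmedian(P[250:330,242:252,2]))
E
```

```text
t 5.2 p [ 0.4653 -0.206   0.1109] jaw -76.04 y [ 0.0047 -0.0041 -1.    ] F [-1.1 -1.4  9.1] T [-0.14  0.19 -0.03] gap 0.0152 q [-0.57  0.45  1.75 -0.    0.93  0.76]
flange z 0.09592471465471836 0.09590857674170072 bar 0.1262873570884497
```

View pics/w5.png

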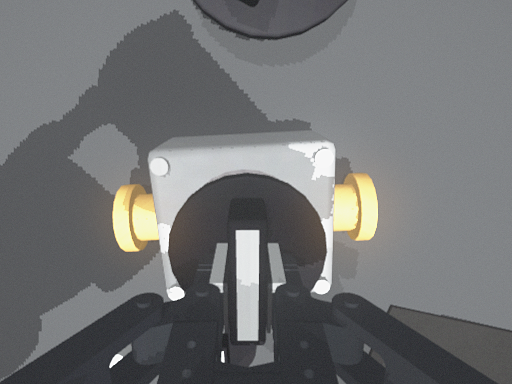

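The bar is now across the pipe, about 93° from where it started. I'll ease up 4 mm into the pockets, then open.

Call:
move_arm --pt "0 -0.15 0 0 0 0" --pt "0 -0.3 0 0 0 0" --pt "0 -0.4 0 0 0 0" --pt "0 -0.4 0 0 0 0"

```text
time: 5.65
eef_pos: [0.4653, -0.206, 0.1151]
orientation: [0.085, -0.7, 0.704, -0.088]
wrist_force: [-1.4, 0.3, 7.0]
finger_gap: 0.015
```

Call:
move_arm --pt "0 0 0 0 0 0" --pt "0 0 0 0 0 0" --pt "0 0 0 0 0 0" --pt "0 0 0 0 0 0" --pt "0 0 0 0 0 0" --pt "0 0 0 0 0 0" --fingers 0

```text
time: 6.25
eef_pos: [0.4652, -0.2059, 0.115]
orientation: [0.085, -0.7, 0.703, -0.088]
wrist_force: [-0.1, 0.5, 0.3]
finger_gap: 0.0425
```

```bash
python3 - <<'E'
from plant import r
from h import *
s=r.sense();st(s)
c=r.camera('wrist');P=cloud(c);p=c['pixels'];cv2.imwrite('pics/w6.png',p[:,:,::-1])
print('flange z',np.nanmedian(P[190:215,215:222,2]),np.nanmedian(P[190:215,275:282,2]),'bar',np.nanmedian(P[250:330,242:252,2]))
E
```

```text
t 6.25 p [ 0.4652 -0.2059  0.115 ] jaw -75.98 y [ 0.0045 -0.0041 -1.    ] F [-0.1  0.5  0.3] T [-0.01 -0.01  0.01] gap 0.0425 q [-0.57  0.45  1.74 -0.    0.94  0.76]
flange z 0.10056576161789699 0.1006146499324101 bar 0.13098672524515562
```

View pics/w6.png

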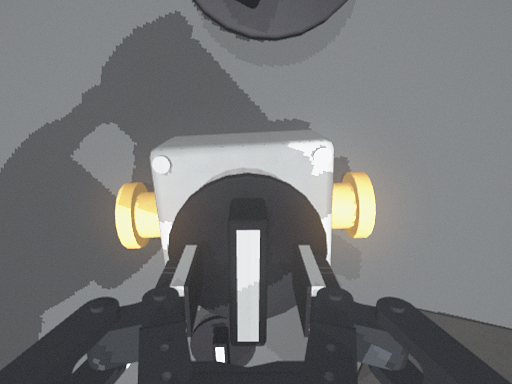

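The pads are clear of the bar at (248,285). The cap rests about 6 mm lower than it stood unlocked: 0.1066 before, 0.1006 now. I'll retract straight up.

Call:
move_arm --pt "0 -1 0 0 0 0" --pt "0 -3 0 0 0 0" --pt "0 -6 0 0 0 0" --pt "0 -9 0 0 0 0" --pt "0 -11 0 0 0 0" --pt "0 -11 0 0 0 0" --pt "0 -11 0 0 0 0"

```text
time: 7.0
eef_pos: [0.4646, -0.2054, 0.2253]
orientation: [0.085, -0.7, 0.704, -0.088]
wrist_force: [-0.3, 0.3, -1.0]
finger_gap: 0.0427
```

```bash
python3 - <<'E'
from plant import r
from h import *
st(r.sense())
c=r.camera('wrist');P=cloud(c);p=c['pixels'];cv2.imwrite('pics/w7.png',p[:,:,::-1])
m=np.zeros((384,512),bool);m[130:262,185:310]=1
strip=m&(abs(P[...,2]-.131)<.005)&(p.min(2)>150);X=plane(c,np.argwhere(strip)[:,::-1],.1315)[:,:2].astype(np.float32)
d=cv2.fitLine(X,cv2.DIST_HUBER,0,.01,.01).ravel()[:2];print('bar dir',np.degrees(np.arctan2(d[1],d[0])),X.mean(0),np.nanmedian(P[strip][:,2]))
fl=m&(abs(P[...,2]-.101)<.004);Q=P[fl];print('fl',cv2.minEnclosingCircle((Q[:,:2]*1000).astype(np.float32)))
k=np.linalg.lstsq(np.c_[Q[:,:2]-[.4645,-.2045],np.ones(len(Q))],Q[:,2],rcond=None)[0];print('plane',k)
E
```

```text
t 7.0 p [ 0.4646 -0.2054  0.2253] jaw -75.98 y [ 0.0053 -0.0046 -1.    ] F [-0.3  0.3 -1. ] T [-0.02  0.01 -0.02] gap 0.0427 q [-0.57  0.32  1.6  -0.    1.22  0.76]
bar dir 13.991258 [ 0.4658835  -0.20630813] 0.13093614933306982
fl ((465.9638671875, -206.7911834716797), 39.873966217041016)
plane [-0.00087934 -0.00071987  0.10050958]
```

View pics/w7.png

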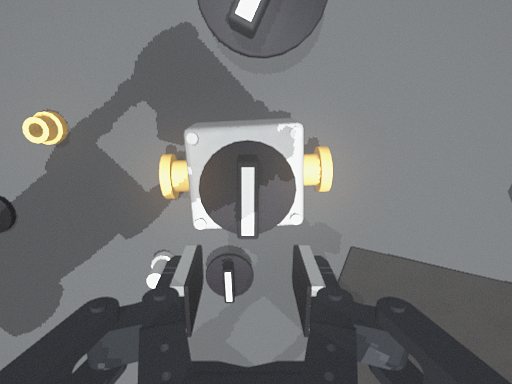

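The bar lies at 14°, about 91° from the pipe line. The flange is level, at 0.1005 plus roughly the 0.9 mm offset this camera showed earlier, so about 0.1014. The arm is clear, so I'm handing in.

```bash
python3 -c "
from plant import r
print(r.sign_off())"
```

```text
the job is handed in; nothing more can be done
None
```

I locked the unlocked cap on the right-hand meter (as seen in the top view) and handed the job in at about 7 s of the 29 s allowed. I gripped its bar, pressed it down about 11 mm, turned it clockwise by about 93°, eased it up into its pockets and let go.

**Last checks (wrist camera):**
- **Angle:** the bar lies across the pipe, about 91° from the pipe line.
- **Height:** the cap sits 6 mm lower than it stood unlocked. The raw reading of 0.1005 m becomes about 0.1014 m after correcting the roughly 0.9 mm offset this camera showed on the unlocked cap.
- **Level and centring:** the cap is level to within 0.1°. Its measured centre is within about 4 mm of the one I found at the start, and cap positions differed by 2–3 mm between views.
- **Clearance:** the gripper is open and about 9 cm above the cap, with no contact force. The other meter was never approached.

None of the checks failed. One early strip fit in the wrist view picked up stray pixels, so I didn't use it for position. I didn't take a separate picture of the other meter at the end.

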